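# Strip a burnt coil from a clipped coil stack

## Task

A coil in this power-supply stack has burnt out: take the red-handled hooked pick, drop its hook into the loop of the yellow spring clip on the post and pull the clip sideways out of its groove and off the stack (work the clip with the pick, never with the fingers while it is on the post), then lay the pick back on the bench, with the clip beside it or still on the hook. Lift the aluminium clamp plate off the post and set it aside on the bench, put the dark burnt coil that was under it flat in the red tray, and put the plate back over the post so that it lies flat on the copper coil. The copper coil stays on the post, and everything else stays where it is.

Things in the scene. Friction and masses are not known exactly. Their poses are not given: they have to be found in the camera images.
- mount: fixed dark base 120 x 120 x 8 mm with an upright steel post, 24 mm diameter, top 102 mm above the bench (upper 10 mm tapered). Origin on the post's axis at bench level, z up; x points the level way to pull the clip. Groove (18 mm diameter) at 70 to 80 mm height. On the post: copper coil 8 to 32 mm, burnt coil 32 to 60, plate 60 to 72, clip 72 to 78. 22 mm high green strip at x = -50 mm
- clip: yellow flat spring clip, 6 mm thick, 85 mm long, 95 g: two sprung jaws grip the post's groove, a stem carries a closed loop overhanging the plate's edge. Origin on the post's axis (while clipped) at the clip's underside; x points from jaws to loop. Pulled along x with about 10 N it snaps off after some 8 mm, then slides off the plate within 80 mm and hangs from the hook or drops
- clip_eye (a point): centre of the clip's loop, half-way up its thickness: 50 mm from the clip's origin along its x. The opening is 30 mm across (bar 6 mm thick, outside 42 mm); nothing lies under the opening down to the base
- pick_grip (a point): centre of the pick's handle: red, 100 mm long (x) x 26 wide (y) x 44 high (z), lying on the bench on its narrow side (this point is 22 mm up); 120 g. From its front (+x) a 6 mm shank runs level, 16 mm above this point, to 120 mm ahead of it, where it turns straight down into the hook. x points from handle to hook. Grip it across its y
- pick_tip (a point): lower end of the hook's upright pin: 120 mm ahead (+x) of pick_grip and 16 mm below it. The hook is J-shaped: a 6 mm pin hanging 29 mm below the shank's underside, with a toe at its foot pointing back to the handle (-x): from above the hook reaches from 3 mm ahead of this point to 14 mm behind it; the toe rises to 12 mm above it
- plate_center (a point): centre of the aluminium clamp plate: 64 mm (x) x 110 mm (y) x 12 mm thick, 31 mm hole at its centre for the post, 220 g; z up. It overhangs the burnt coil; grip it across its x (64 mm) with the fingertips, so that they clear the bench when it is set down
- dead_center (a point): centre of the burnt coil, dark brown ring: 58 mm outside diameter, 28 mm high, 32 mm hole, about 280 g; z along its axis
- good_center (a point): centre of the good copper coil, lowest in the stack: 48 mm outside diameter, 24 mm high, 32 mm hole; stays there
- red_tray: fixed red open tray, 120 mm (x) x 160 mm (y), walls 26 mm high and 4 mm thick, floor 4 mm; origin at its underside's centre. It may stand in either of the two tray places
- blue_tray: fixed blue open tray of the same size, with a spare copper coil in it; not to be used
- mat_center (a point): top centre of a flat black rubber mat on the bench, 160 x 130 x 3 mm: free space, handy for setting the plate aside
- spare: spare copper coil (48 mm diameter, 24 mm high) in the blue tray; leave alone
- meter: yellow multimeter lying flat, 150 x 80 x 40 mm; leave alone
- driver: blue screwdriver, 180 mm, lying; leave alone
- spool: grey solder spool, 56 mm diameter, 50 mm high; leave alone
- jar: jar, 60 mm diameter, 80 mm high; leave alone
- pliers: pliers with red and blue grips, 150 mm, lying; leave alone
There are look-alikes about, which are no part of the job. Several things have the shape of the clip; the one meant has the colours described above.

How it is judged (in metres and radians):
On the way, in this order (a step that is already met when the one before it is completed fails the run):
1. the clip has been pulled off the post with the pick: it is 25 mm or more off the post's axis with the hook still in its loop (horizontal distance between clip and mount above 0.025 m and distance between pick_tip and clip_eye below 0.03 m), for 0.05 s.
2. the burnt coil lies flat in the red tray (x of dead_center in the frame of red_tray between -0.045 and 0.045 m and y of dead_center in the frame of red_tray between -0.06 and 0.06 m and height (world z) of dead_center below 0.035 m and angle between dead_center's own z axis and vertical below 0.3 rad), for 0.2 s.
At the end, for the whole second after the job is handed in: burnt coil flat in the red tray, centre within 45 x 60 mm of the tray's; plate on the post within 8 mm and 0.08 rad, on the copper coil (centre 33 to 44 mm high), which is still in place; clip down on bench or hook over 35 mm off the post's axis; pick lying on the bench, handle over 100 mm from it (all of step 2 and horizontal distance between plate_center and mount below 0.008 m and height (world z) of plate_center between 0.033 and 0.044 m and angle between plate_center's own z axis and vertical below 0.08 rad and horizontal distance between good_center and mount below 0.01 m and height (world z) of good_center below 0.024 m and horizontal distance between clip and mount above 0.035 m and height (world z) of clip below 0.04 m and height (world z) of pick_grip below 0.035 m and horizontal distance between pick_grip and mount above 0.1 m); the robot touches nothing.
It fails at once if the fingers touch the clip while it is still on the post (contact force between the fingers and clip above 1 N and horizontal distance between clip and mount below 0.02 m).
It fails at once if a bystander (meter, screwdriver, spool, jar, pliers, spare coil) is moved more than 40 mm (distance of any of meter, driver, spool, jar, pliers, spare from where it was at the start of the episode above 0.04 m).
It also fails if it takes over 72 s, if anything falls off the work surface, if the arm or the gripper's body presses on something with over 40 N, if the wrist force passes 120 N, or if a joint passes its speed limit or range.

## Robot

A 6-joint arm with a two-finger parallel gripper is mounted at the origin on the work surface. World frame = base frame: x ahead of the robot, y to its left, z up, the work surface at z = 0. Lengths are in mm, angles in rad, forces in N, time in s.
With the tool pointing down it reaches from about 225 to 875 mm from the base axis. Payload 3.4 kg.
Tool frame: the origin (TCP) lies on the centre line of the jaws, within the pads' length; the fingertips stand 22 mm ahead of it and the grasp point (between the pads) lies 3 mm ahead of it; z points along the fingers, y is the line along which they close (so a half turn about z gives the same grasp; the last joint's range is limited). The gripper opens to 85 mm and grips with 20 to 120 N. Pads are 22 mm wide; open, the fingers measure 114 mm over their backs; the gripper's body (76 mm by 85 mm) begins 54 mm behind the grasp point. The pads swing forward as they close: fully open they stand 13 mm farther back than shut.
Start: joints at [-1.44, 0.276, 1.505, -0, 1.361, -0.121], TCP at [143.257, -556.9, 253.328] pointing down, gripper open.
Joint ranges: [-2.89, 2.89], [-0.75, 2.08], [0.22, 2.7], [-1.18, 4.32], [0.11, 2.71], [-2.7, 2.7]. Speed limits (rad/s): [2.57, 2.57, 3.14, 3.14, 3.14, 3.14].

## Interface

Orientations are given as [roll, pitch, yaw] about the fixed x, y, z axes, in that order (R = Rz(yaw) Ry(pitch) Rx(roll)).
In Python, from plant import ctrl, eyes gives the robot as it stands. The module is installed in compiled form; this text tells all that it offers.
- The arm moves only by the shell command python3 -m inch 'ROWS' [FORCE]. ROWS is JSON, one flat list of numbers, 7 for each row, row after row: the shift along the tool's x, y, z in cm, then the turn, a rotation vector about the tool's x, y, z in degrees, then the closure, from 0 (fully open) to 1 (shut). A call has exactly 5 rows; each row is the pose to reach, as a shift and turn from the pose commanded when the call began, along the tool's axes at that moment; what a row does not reach only later rows make up. A row lasts 1/8 s, in which the tool goes at most 62.5 mm and 10.7 degrees, less where a joint would pass 70% of its speed; a pose out of reach is approached as far as the arm can. A call with a gripper value outside its range is refused whole. The fingers move at their own pace and stop on an object; FORCE is the grip in N (left out, the last holds). Time passes only in rows, so rows that repeat a pose let the fingers close, or fill a call up. It gives the time, the measured TCP pose, the force, the opening and the grip force at its end, in the units of the state.
- ctrl.read_state(): the state, without advancing time (a new reading comes with each control period).
- eyes.read_camera(name): name is "side" or "top"; returns the picture (400x640x3 uint8, blue, green, red); there is no depth.
- eyes.camera_info(name): a dict with "intrinsics" (3x3 intrinsics, pixels), "origin" and "orientation" of the camera in the world. Camera axes: x right, y up, looking along -z (the intrinsics and any distortion apply to the point x, -y, -z); pixel columns grow to the right and rows downward; lengths in mm; the calibration is good to about 2 mm. A picture is of the moment at which its call begins. camera_info takes no time and is no camera call.
- ctrl.sign_off(): hands the job in; it is judged then, once.
The state is a dict: "time": time; "q": joint angles; "qvel": joint speeds; "effort": joint torques, N m; "ee_pos": TCP position; "tcp_rot": TCP orientation; "force": force on the tool from outside, world axes, zero at the start; "ft_torque": the same for the moment, N m; "gripper_width": finger opening in mm; "grasp_force": force on a finger pad.
Only numpy, scipy, OpenCV 4.12 (cv2) and the standard library are available. Lean on these libraries where they do the work, as an engineer would, in place of code of your own. Each camera call takes 0.05 s, during which the arm holds its last target. There are 200 camera calls.

## Working session

There is one attempt and no reset: what is moved stays moved. The work goes in short steps, Python scripts to look and compute and a shell command to move; the robot and the scene stay as the last step left them, time stands still between calls to the robot, and variables do not carry over. Pictures are saved under pics/ and viewed, at most 10 in all, crops included, and the job is handed in when it is done.

```bash
mkdir -p pics; python3 - <<'E'
from plant import ctrl, eyes
import cv2
for n in ("top","side"):
    im=eyes.read_camera(n); cv2.imwrite(f"pics/{n}0.png",im)
    i=eyes.camera_info(n); print(n,i)
s=ctrl.read_state(); print(s)
E
```

```text
top {'intrinsics': array([[413.10665343,   0.        , 310.74873764],
       [  0.        , 413.10665343, 205.42836056],
       [  0.        ,   0.        ,   1.        ]]), 'origin': array([ 342.02716588,  -33.89570685, 1009.62931608]), 'orientation': array([ 0.19826514, -0.01061543, -1.5503003 ])}
side {'intrinsics': array([[415.45953211,   0.        , 313.37747667],
       [  0.        , 415.45953211, 189.84878031],
       [  0.        ,   0.        ,   1.        ]]), 'origin': array([377.93857158, 727.12608461, 644.43291637]), 'orientation': array([ 0.96411986, -0.02012025, -2.96052347])}
{'time': 0.1, 'q': array([-1.44001422e+00,  2.76547115e-01,  1.50603633e+00, -4.29126038e-05,
        1.36068965e+00, -1.20937744e-01]), 'qvel': array([-8.93973718e-04, -1.34323580e-03, -1.20844200e-03, -3.96545404e-04,
        1.76830609e-03, -7.66594002e-06]), 'effort': array([ 8.55507133e-04, -4.17699552e+01, -2.46403939e+01, -2.24517312e-04,
        5.80238469e-03,  1.04669756e-06]), 'ee_pos': array([ 143.17217259, -556.43049396,  252.50554314]), 'tcp_rot': array([-3.13991943e+00, -1.61086185e-04,  2.51728704e-01]), 'force': array([0.28709429, 0.58368251, 0.40441986]), 'ft_torque': array([-0.00196954, -0.02893439,  0.07068222]), 'grasp_force': 0.0, 'gripper_width': 85.29397163737734}
```

View pics/top0.png

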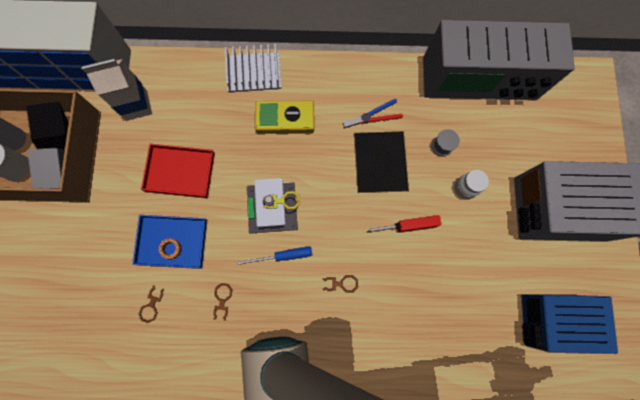

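View pics/side0.png

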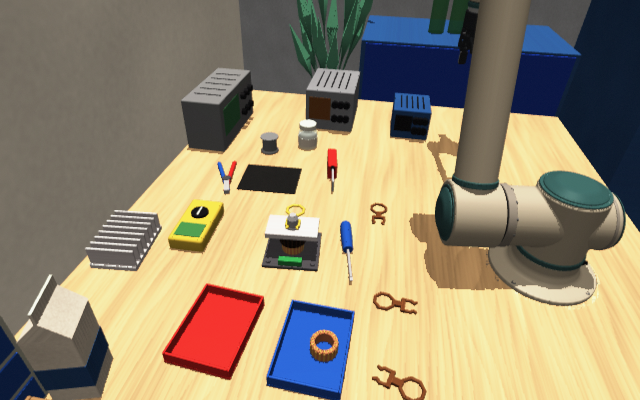

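The top view shows four clip-shaped things. Three are brown: (150,304), (222,301) and (341,284). The one at (283,201) is yellow and sits on the post, so that is the clip meant. There are two tool-shaped things. The red-handled one at (418,224), with its shank running left to (370,230), is the pick; the blue one at (293,255) is the screwdriver. I'll confirm both in one enlarged crop and measure them.

```bash
cat > h.py <<'E'
import numpy as np, cv2
from scipy.spatial.transform import Rotation as R
from plant import ctrl, eyes
I={n:eyes.camera_info(n) for n in ("top","side")}
def ray(n,u,v):
    K=I[n]["intrinsics"]; d=np.linalg.inv(K)@[u,v,1]
    return np.array(I[n]["origin"]), R.from_euler("xyz",I[n]["orientation"]).as_matrix()@[d[0],-d[1],-d[2]]
def plane(n,u,v,z):
    o,d=ray(n,u,v); return (o+d*(z-o[2])/d[2]).round(1)
def proj(n,P):
    p=R.from_euler("xyz",I[n]["orientation"]).as_matrix().T@(np.array(P,float)-I[n]["origin"])
    q=I[n]["intrinsics"]@[p[0],-p[1],-p[2]]; return (q[:2]/q[2]).round(1)
def tri(a,b):
    (o,d),(p,e)=ray("top",*a),ray("side",*b)
    s=np.linalg.lstsq(np.c_[d,-e],p-o,rcond=None)[0]
    x,y=o+s[0]*d,p+s[1]*e; return ((x+y)/2).round(1), round(float(np.linalg.norm(x-y)),1)
def rect(im,n,hsv_lo,hsv_hi,roi,z):
    "min-area rectangle of a colour mask's largest blob, corners cast to height z"
    x0,y0,x1,y1=roi; h=cv2.cvtColor(im[y0:y1,x0:x1],cv2.COLOR_BGR2HSV)
    m=cv2.inRange(h,hsv_lo,hsv_hi)
    c=max(cv2.findContours(m,0,1)[0],key=cv2.contourArea)
    P=np.array([plane(n,u+x0,v+y0,z)[:2] for u,v in c[:,0]],np.float32)
    r=cv2.minAreaRect(P); return [np.round(t,1) for t in r], np.round(cv2.boxPoints(r)).tolist()
E
python3 - <<'E'
from h import *
t=cv2.imread("pics/top0.png"); s=cv2.imread("pics/side0.png")
up=lambda a: cv2.resize(a,(400,300),interpolation=cv2.INTER_CUBIC)
cv2.imwrite("pics/crop.png",np.vstack([np.hstack([up(t[170:245,240:340]),up(t[185:260,355:455])]),np.hstack([up(s[195:270,245:345]),up(s[140:215,280:380])])]))
red=((0,150,60),(8,255,255))
print("handle z44",rect(t,"top",(0,150,60),(8,255,255),(385,205,450,240),44))
print("tray",rect(t,"top",(0,150,40),(10,255,255),(135,135,225,205),26))
print("plate",rect(t,"top",(0,0,150),(180,60,255),(245,170,295,235),72))
print("mat",rect(t,"top",(0,0,0),(180,255,50),(345,120,415,200),3))
print("green",rect(t,"top",(45,100,40),(75,255,255),(240,185,262,225),22))
print("driver",rect(t,"top",(100,120,40),(130,255,255),(230,240,320,270),15))
E
```

```text
handle z44 ([array([ 500. , -300.1]), array([27. , 98.9]), np.float64(9.5)], [[479.0, -254.0], [495.0, -351.0], [521.0, -347.0], [505.0, -249.0]])
tray ([array([622. , 289.6]), array([164.9, 122.9]), np.float64(85.5)], [[554.0, 212.0], [677.0, 203.0], [690.0, 367.0], [567.0, 377.0]])
plate ([array([538.1,  56.4]), array([110.6,  65.6]), np.float64(5.6)], [[480.0, 84.0], [486.0, 18.0], [596.0, 29.0], [590.0, 94.0]])
mat ([array([ 663.4, -215.7]), array([154.7, 124.6]), np.float64(3.5)], [[582.0, -158.0], [590.0, -283.0], [744.0, -273.0], [737.0, -149.0]])
green ([array([531.1, 105.3]), array([50.7, 14.3]), np.float64(7.1)], [[505.0, 109.0], [507.0, 95.0], [557.0, 101.0], [555.0, 116.0]])
driver ([array([4.232e+02, 3.000e-01]), array([21.7, 86.5]), np.float64(10.7)], [[405.0, 41.0], [421.0, -44.0], [442.0, -40.0], [426.0, 45.0]])
```

View pics/crop.png

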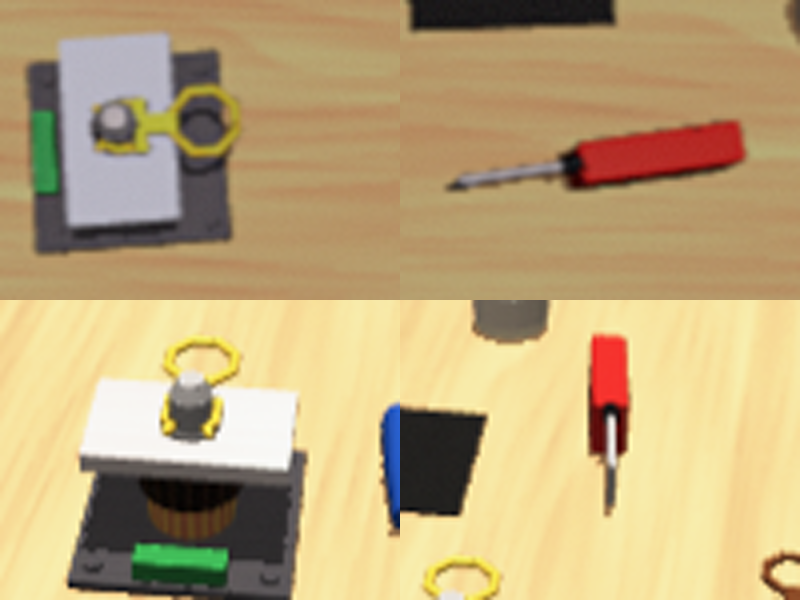

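The crops confirm the yellow clip on the post, loop centre at about (291.5,200.3), and the red-handled pick with the hook end at about (368,231.5). Next I compute the clip, mount and pick geometry and the first moves.

```bash
python3 - <<'E'
from h import *
t=cv2.imread("pics/top0.png"); s=cv2.imread("pics/side0.png")
def cen(im,lo,hi,roi):
    x0,y0,x1,y1=roi;h=cv2.cvtColor(im[y0:y1,x0:x1],cv2.COLOR_BGR2HSV)
    m=cv2.inRange(h,lo,hi);v,u=np.nonzero(m);return m,u+x0,v+y0
m,u,v=cen(t,(20,130,80),(35,255,255),(260,185,310,220))
k=u>281; print("loop bbox top",u[k].min(),u.max(),v[k].min(),v[k].max(), "clip bbox",u.min())
e=((u.max()+283.5)/2,(v[k].min()+v[k].max())/2)
print("eye z75",plane("top",291.7,200.8,75),"post top z102",plane("top",268,199.2,102))
print("eye tri",tri((291.7,200.8),(295.7,210)))
print("post tri",tri((268.2,199.5),(292.3,215)))
print("hook z38 from pix",plane("top",368,231.5,38))
a=np.deg2rad(99.3)
print(proj("top",[480.6,-181.7,41]),proj("side",[480.6,-181.7,41]), "handle side",proj("side",[500,-300,44]),proj("side",[492,-251.5,44]))
print("mount base",rect(t,"top",(0,0,0),(180,110,90),(240,175,305,240),8))
E
```

```text
loop bbox top 282 300 191 208 clip bbox 264
eye z75 [539.9   4.3  75. ] post top z102 [536.6  56.5 102. ]
eye tri (array([539.4,   4.3,  75.2]), 0.9)
post tri (array([535.4,  56. , 101.6]), 1.2)
hook z38 from pix [ 477.4 -177.3   38. ]
[370. 230.] [332.6 180.9] handle side [331.8 157. ] [332.1 165.9]
mount base ([array([505.2,  53.2]), array([ 54.2, 115.4]), np.float64(5.8)], [[472.0, 108.0], [484.0, -7.0], [538.0, -2.0], [526.0, 113.0]])
```

```bash
cat >> h.py <<'E'
def go(x,y,z,yaw,state=None):
    "shift (cm) and turn (deg) in tool axes from the present pose to a downward pose with tool x at yaw (deg)"
    s=ctrl.read_state(); A=R.from_euler("xyz",s["tcp_rot"]); B=R.from_euler("xyz",[np.pi,0,np.deg2rad(yaw)])
    d=A.inv().apply(np.array([x,y,z])-s["ee_pos"])/10; r=np.rad2deg((A.inv()*B).as_rotvec())
    print("shift",d.round(2),"turn",r.round(2),"| from",s["ee_pos"].round(1),np.rad2deg(s["tcp_rot"]).round(1),"t",round(s["time"],2),"w",round(s["gripper_width"],1),"F",s["force"].round(1))
E
python3 -c "
from h import *
go(500,-300,130,99.3)"
```

```text
shift [ 40.94 -15.93  12.28] turn [-7.000e-02 -8.000e-02 -8.488e+01] | from [ 143.2 -556.4  252.5] [-179.9   -0.    14.4] t 0.1 w 85.3 F [0.3 0.6 0.4]
```

```bash
python3 -m inch '[5,-2,0,0,0,-10,0.0, 10,-4,0,0,0,-20,0, 15,-6,0,0,0,-30,0, 20.5,-8,0,0,0,-40,0, 25.5,-10,0,0,0,-50,0]'; python3 -c "
from h import *
go(500,-300,130,99.3)"
```

```text
time: 0.72
ee_pos: [366.6, -395.1, 253.0]
tcp_rot: [-3.141, -0.0, 1.13]
force: [0.1, -0.1, 0.1]
gripper_width: 85.0
grasp_force: 0.0
shift [14.29  8.01 12.3 ] turn [-1.000e-02 -2.000e-02 -3.454e+01] | from [ 366.6 -395.1  253. ] [-180.    -0.    64.8] t 0.72 w 85.0 F [ 0.1 -0.1  0.1]
```

```bash
python3 -m inch '[4,2,2,0,0,-9,0, 8,4.5,5,0,0,-18,0, 12,6.5,9,0,0,-27,0, 14.3,8,12,0,0,-34.5,0, 14.3,8,12.3,0,0,-34.5,0]'; python3 -c "
from h import *
go(500,-300,27,99.3)"
```

```text
time: 1.35
ee_pos: [499.0, -299.7, 127.4]
tcp_rot: [-3.138, -0.004, 1.729]
force: [-0.2, -0.5, 0.5]
gripper_width: 85.2
grasp_force: 0.0
shift [-0.09  0.13 10.04] turn [-0.22 -0.25 -0.24] | from [ 499.  -299.7  127.4] [-179.8   -0.2   99.1] t 1.35 w 85.2 F [-0.2 -0.5  0.5]
```

```bash
python3 -m inch '[0,0.1,4,0,0,0,0, 0,0.1,8,0,0,0,0, 0,0.1,10,0,0,0,0, 0,0.1,10,0,0,0,0.3, 0,0.1,10,0,0,0,0.8]' 60;  python3 -m inch '[0,0,0,0,0,0,0.9, 0,0,0,0,0,0,0.9, 0,0,0,0,0,0,0.9, 0,0,0,0,0,0,0.9, 0,0,0,0,0,0,0.9]' 80; python3 -c "
from h import *
go(555,-108,140,95.6)"
```

```text
time: 1.98
ee_pos: [500.6, -303.1, 31.7]
tcp_rot: [3.14, 0.002, 1.725]
force: [0.2, -0.3, 0.2]
gripper_width: 51.7
grasp_force: 0.0
time: 2.6
ee_pos: [501.1, -302.8, 32.0]
tcp_rot: [3.14, 0.003, 1.727]
force: [-0.9, 0.8, 6.0]
gripper_width: 25.1
grasp_force: 79.4
shift [ 18.38   8.37 -10.84] turn [0.12 0.15 3.33] | from [ 501.1 -302.8   32. ] [179.9   0.2  98.9] t 2.6 w 25.1 F [-0.9  0.8  6. ]
```

```bash
python3 -m inch '[0,0,-3,0,0,0,0.9, 0,0,-6,0,0,0,0.9, 0,0,-9,0,0,0,0.9, 5,2,-9.3,0,0,0,0.9, 10,4.5,-9.3,0,0,3.3,0.9]' 80; python3 -c "
from h import *
go(552,-112,125,95.6)"
```

```text
time: 3.22
ee_pos: [529.2, -195.6, 124.1]
tcp_rot: [3.14, 0.001, 1.665]
force: [0.8, 0.0, -1.6]
gripper_width: 25.0
grasp_force: 78.7
shift [ 8.1   3.06 -0.09] turn [ 0.07  0.04 -0.2 ] | from [ 529.2 -195.6  124.1] [179.9   0.   95.4] t 3.23 w 25.0 F [ 0.8  0.  -1.6]
```

```bash
python3 -m inch '[4,1.5,0,0,0,0,0.9, 7,2.7,0,0,0,0,0.9, 8.1,3.1,0,0,0,0,0.9, 8.1,3.1,0,0,0,0,0.9, 8.1,3.1,0,0,0,0,0.9]' 80; python3 - <<'E'
from h import *
s=ctrl.read_state(); print(s["ee_pos"],np.rad2deg(s["tcp_rot"]))
t=eyes.read_camera("top"); d=eyes.read_camera("side")
cv2.imwrite("pics/t2.png",t);cv2.imwrite("pics/s2.png",d)
up=lambda a: cv2.resize(a,(400,300),interpolation=cv2.INTER_CUBIC)
cv2.imwrite("pics/c2.png",np.hstack([up(t[170:230,250:330]),up(d[170:230,255:335])]))
p=np.array([540,10.5,99.]); print(proj("top",p+[0,0,32]),proj("side",p),proj("side",p+[0,0,35]))
E
```

```text
time: 3.85
ee_pos: [551.8, -113.6, 123.3]
tcp_rot: [-3.141, 0.001, 1.668]
force: [-0.6, 0.4, -1.2]
gripper_width: 25.0
grasp_force: 78.7
[ 551.82394449 -113.59596372  123.26853449] [-1.79984024e+02  4.19406911e-02  9.55835342e+01]
[288.  195.3] [294.6 203. ] [294.5 190. ]
```

View pics/c2.png

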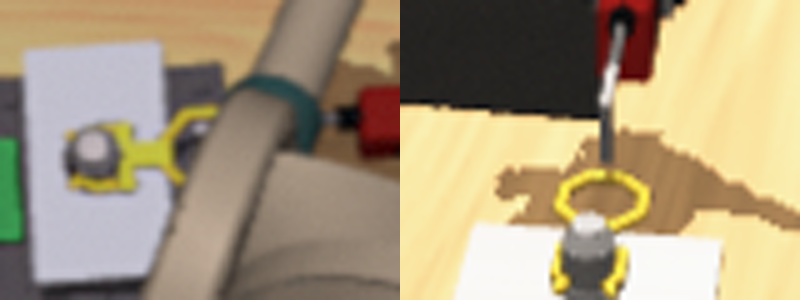

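The side crop shows the hook hanging above the loop: pin column about 296.3, foot at about row 203, loop centre about (295.4,210). The arm hides the hook in the top view; the shank shows at about (319,193.6). I work out the lateral error next.

```bash
python3 - <<'E'
from h import *
t=cv2.imread("pics/t2.png")
print("shank z129",plane("top",319,193.6,129))
print(rect(t,"top",(0,150,60),(8,255,255),(315,180,345,210),135))
o,d=ray("side",296.3,203.2)
for y in (8,10): print("tip on ray y",y,(o+d*(y-o[1])/d[1]).round(1))
o,d=ray("side",295.4,210); print((o+d*(75-o[2])/d[2]).round(1))
s=cv2.imread("pics/s2.png"); h=cv2.cvtColor(s,cv2.COLOR_BGR2HSV)
m=cv2.inRange(h,(20,130,80),(35,255,255))[200:216,280:312]; v,u=np.nonzero(m); print("loop cols",u.min()+280,u.max()+280,"rows",v.min()+200)
g=s[185:204,288:305].min(2); print([ (185+i, 288+int(np.argmin(r))) for i,r in enumerate(g)])
E
```

```text
shank z129 [545.9 -57.1 129. ]
([array([546.5, -80.8]), array([26.8, 39.2]), np.float64(1.3)], [[533.0, -62.0], [534.0, -101.0], [560.0, -100.0], [559.0, -61.0]])
tip on ray y 8 [536.7   8.   97.2]
tip on ray y 10 [536.3  10.   98.7]
[539.7   4.2  75. ]
loop cols 286 304 rows 204
[(185, 303), (186, 289), (187, 291), (188, 288), (189, 290), (190, 292), (191, 292), (192, 289), (193, 293), (194, 295), (195, 296), (196, 296), (197, 296), (198, 296), (199, 296), (200, 296), (201, 296), (202, 296), (203, 295)]
```

```bash
python3 -m inch '[0.1,0.3,0,0,0,0,0.9, 0.1,0.3,1,0,0,0,0.9, 0.1,0.3,2,0,0,0,0.9, 0.1,0.3,3,0,0,0,0.9, 0.1,0.3,3.5,0,0,0,0.9]' 80; python3 -m inch '[0,0,0.3,0,0,0,0.9, 0,0,0.7,0,0,0,0.9, 0,0,0.7,0,0,0,0.9, 0,0,0.7,0,0,0,0.9, 0,0,0.7,0,0,0,0.9]' 80; python3 - <<'E'
from h import *
d=eyes.read_camera("side")
cv2.imwrite("pics/s3.png",d)
cv2.imwrite("pics/c3.png",cv2.resize(d[170:230,255:335],(640,480),interpolation=cv2.INTER_CUBIC))
s=ctrl.read_state(); print(s["ee_pos"],s["force"])
E
```

```text
time: 4.58
ee_pos: [554.3, -111.0, 87.1]
tcp_rot: [-3.14, -0.001, 1.669]
force: [-0.4, -0.9, -1.1]
gripper_width: 25.3
grasp_force: 78.7
time: 5.2
ee_pos: [555.1, -111.3, 81.6]
tcp_rot: [3.141, 0.0, 1.669]
force: [0.5, 0.4, -1.5]
gripper_width: 24.8
grasp_force: 78.7
[ 555.02565909 -111.27540502   81.51055138] [ 0.83399287 -1.13754872 -1.25517951]
```

View pics/c3.png

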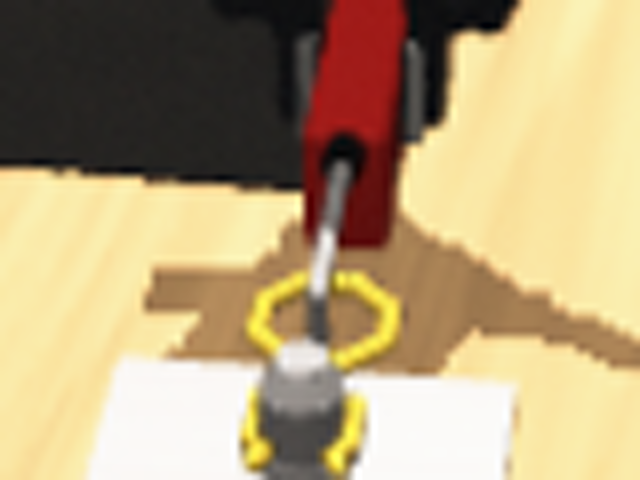

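The crop shows the pin inside the yellow loop, crop (318,320), with the shank passing over the far bar. Contact force is nil, so I pull.

```bash
python3 -m inch '[-0.8,0,0,0,0,0,0.9, -1.6,0,0,0,0,0,0.9, -2.2,0,0,0,0,0,0.9, -2.8,0,0,0,0,0,0.9, -3.4,0,0,0,0,0,0.9]' 100; python3 -m inch '[-0.8,0,0,0,0,0,0.9, -1.6,0,0,0,0,0,0.9, -2.4,0,0,0,0,0,0.9, -3,0,0,0,0,0,0.9, -3,0,0,0,0,0,0.9]' 100; python3 - <<'E'
from h import *
d=eyes.read_camera("side")
cv2.imwrite("pics/s4.png",d)
cv2.imwrite("pics/c4.png",cv2.resize(d[150:230,245:352],(640,480),interpolation=cv2.INTER_CUBIC))
s=ctrl.read_state(); print(s["ee_pos"],s["force"])
E
```

```text
time: 5.88
ee_pos: [558.5, -145.9, 81.3]
tcp_rot: [3.141, 0.001, 1.669]
force: [-0.7, 0.2, -1.8]
gripper_width: 24.8
grasp_force: 99.9
time: 6.5
ee_pos: [561.4, -175.7, 81.3]
tcp_rot: [3.141, 0.001, 1.668]
force: [0.4, -4.0, -0.2]
gripper_width: 24.9
grasp_force: 100.2
[ 561.37578503 -175.46318174   81.40064825] [ 0.38996433 -1.20844021 -0.93361108]
```

View pics/c4.png

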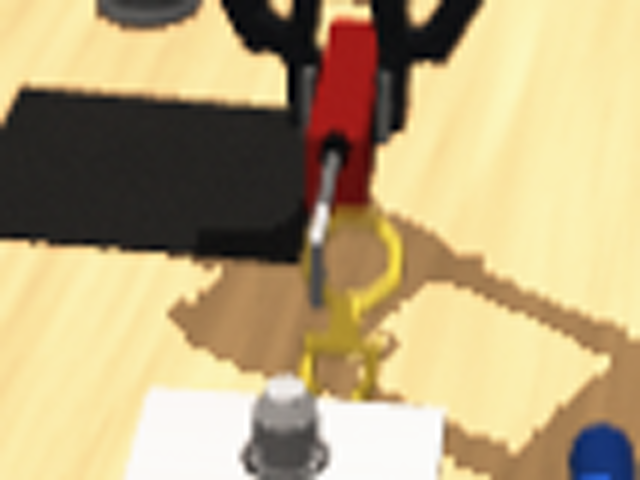

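The crop shows the clip off the post, loop still on the hook at about (340,260) and jaws at the plate's edge. I carry it clear and lay the pick down near where it was.

```bash
python3 -m inch '[-1.5,0,0,0,0,0,0.9, -3,-0.5,0,0,0,0,0.9, -5,-1.5,0,0,0,0,0.9, -7,-3,0,0,0,0,0.9, -9,-4.5,0,0,0,0,0.9]' 100; python3 -c "
from h import *
go(510,-310,33.5,95.6)"
```

```text
time: 7.18
ee_pos: [524.5, -270.5, 81.3]
tcp_rot: [-3.141, 0.0, 1.669]
force: [-0.3, -0.4, -2.0]
gripper_width: 24.9
grasp_force: 100.1
shift [-3.79 -1.83  4.78] turn [-0.01  0.02  0.01] | from [ 524.5 -270.5   81.3] [-180.     0.    95.6] t 7.17 w 24.9 F [-0.3 -0.4 -2. ]
```

```bash
python3 -m inch '[-1.5,-1,1,0,0,0,0.9, -3,-1.8,2.5,0,0,0,0.9, -3.8,-1.8,3.8,0,0,0,0.9, -3.8,-1.8,4.7,0,0,0,0.9, -3.8,-1.8,4.7,0,0,0,0.9]' ; python3 - <<'E'
from h import *
go(510,-310,33.5,95.6)
cv2.imwrite("pics/s5.png",eyes.read_camera("side")[130:290,220:433])
E
```

```text
time: 7.8
ee_pos: [511.1, -307.8, 33.4]
tcp_rot: [-3.141, -0.001, 1.669]
force: [-0.0, -0.5, -1.2]
gripper_width: 24.8
grasp_force: 100.3
shift [-0.21 -0.13 -0.01] turn [-0.05 -0.07  0.05] | from [ 511.1 -307.8   33.4] [-1.799e+02 -1.000e-01  9.570e+01] t 7.8 w 24.8 F [-0.  -0.5 -1.2]
```

View pics/s5.png

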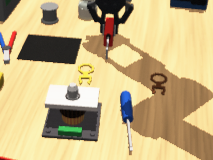

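```bash
python3 - <<'E'
from h import *
for f,(ox,oy) in (("s4",(0,0)),("s5",(220,130))):
    im=cv2.imread(f"pics/{f}.png"); h=cv2.cvtColor(im,cv2.COLOR_BGR2HSV)
    m=cv2.inRange(h,(20,110,60),(35,255,255)); m[:,:280-ox]=0; m[:,325-ox:]=0; m[:175-oy]=0; m[230-oy:]=0
    m=cv2.morphologyEx(m,cv2.MORPH_CLOSE,np.ones((3,3)))
    n,l,st,c=cv2.connectedComponentsWithStats(m); i=1+st[1:,4].argmax(); x,y,w,hh,a=st[i]
    print(f,"bbox",x+ox,y+oy,x+ox+w,y+oy+hh)
    for z in (3,30,75): print(z,"far",plane("side",x+ox+w/2,y+oy,z),"near",plane("side",x+ox+w/2,y+oy+hh,z))
E
```

```text
s4 bbox 295 185 313 217
3 far [ 561.2 -202.2    3. ] near [533.2 -63.8   3. ]
30 far [ 553.5 -163.1   30. ] near [526.7 -30.5  30. ]
75 far [540.6 -97.9  75. ] near [515.8  24.9  75. ]
s5 bbox 298 193 315 215
3 far [ 547.1 -166.1    3. ] near [528.7 -72.9   3. ]
30 far [ 540.  -128.5   30. ] near [522.4 -39.3  30. ]
75 far [528.1 -65.9  75. ] near [511.8  16.9  75. ]
```

The crop shows the clip lying flat on the bench at about (306,204) in full-frame pixels, clear of the stack and of the pick. In the previous frame it hung from the hook, so step 1 is done. I release the pick.

```bash
python3 -m inch '[0,0,0.15,0,0,0,0.9, 0,0,0.15,0,0,0,0.6, 0,0,0.15,0,0,0,0, 0,0,0.15,0,0,0,0, 0,0,-3,0,0,0,0]' ; python3 -m inch '[0,0,-5,0,0,0,0, 0,0,-10,0,0,0,0, 5,3,-12,0,0,10,0, 10,3,-12,0,0,20,0, 15,3,-12,0,0,30,0]' 60 ; python3 -c "
from h import *
go(538,56,150,5.6)"
```

```text
time: 8.48
ee_pos: [509.5, -307.3, 62.6]
tcp_rot: [-3.137, -0.004, 1.669]
force: [-0.2, 0.6, -0.5]
gripper_width: 84.8
grasp_force: 0.0
time: 9.1
ee_pos: [526.3, -154.9, 184.8]
tcp_rot: [3.14, -0.0, 1.139]
force: [0.6, -1.0, 0.1]
gripper_width: 85.3
grasp_force: 0.0
shift [19.64 -7.76  3.48] turn [ 6.000e-02 -5.000e-02  5.967e+01] | from [ 526.3 -154.9  184.8] [179.9  -0.   65.3] t 9.1 w 85.3 F [ 0.6 -1.   0.1]
```

```bash
python3 -m inch '[4,-1.5,0,0,0,10.5,0, 8,-3,0,0,0,21,0, 12,-4.5,0,0,0,31.5,0, 16,-6,1,0,0,42,0, 19.6,-7.8,2,0,0,52.5,0]' ; python3 -m inch '[0,0,0,0,0,7,0, 0,0,0,0,0,7,0, 0,0,0,0,0,7,0, 0,0,0,0,0,7,0, 0,0,0,0,0,7,0]';python3 - <<'E'
from h import *
go(538,56,83,5.6)
t=eyes.read_camera("top"); cv2.imwrite("pics/t6.png",t)
s=eyes.read_camera("side"); cv2.imwrite("pics/s6.png",s)
# pick lying?
for n,im in (("top",t),):
    try: print("pick",rect(im,n,(0,150,60),(8,255,255),(385,195,460,240),44))
    except Exception as e: print(e)
E
```

```text
time: 9.72
ee_pos: [536.3, 55.9, 164.4]
tcp_rot: [3.141, -0.001, 0.223]
force: [-0.2, -0.1, -0.0]
gripper_width: 85.4
grasp_force: 0.0
time: 10.35
ee_pos: [536.1, 54.0, 164.4]
tcp_rot: [3.141, -0.0, 0.107]
force: [-0.2, -0.1, -0.3]
gripper_width: 85.1
grasp_force: 0.0
shift [ 0.2  -0.18  8.14] turn [ 0.01 -0.01  0.51] | from [536.1  54.  164.4] [180.   -0.    6.1] t 10.35 w 85.1 F [-0.2 -0.1 -0.3]
pick ([array([ 509.7, -304.2]), array([ 27.9, 101. ]), np.float64(5.7)], [[491.0, -255.0], [501.0, -356.0], [529.0, -353.0], [519.0, -253.0]])
```

```bash
python3 -m inch '[0.2,-0.2,3,0,0,0.5,0, 0.2,-0.2,6,0,0,0.5,0, 0.2,-0.2,8.1,0,0,0.5,0, 0.2,-0.2,8.1,0,0,0.5,0, 0.2,-0.2,8.1,0,0,0.5,0.5]' 60; python3 -m inch '[0,0,0,0,0,0,0.5, 0,0,0,0,0,0,0.5, 0,0,0,0,0,0,0.5, 0,0,0,0,0,0,0.5, 0,0,0,0,0,0,0.5]' 60;python3 -c "
from h import *
go(538,56,83,5.6)"
```

```text
time: 11.08
ee_pos: [538.5, 56.6, 84.0]
tcp_rot: [3.141, -0.001, 0.098]
force: [-0.3, 0.5, -0.0]
gripper_width: 69.4
grasp_force: 0.0
time: 11.7
ee_pos: [538.8, 56.8, 85.1]
tcp_rot: [3.141, -0.003, 0.098]
force: [-1.4, -0.0, 5.4]
gripper_width: 61.3
grasp_force: 64.2
shift [-0.08  0.07  0.21] turn [ 0.02 -0.18  0.02] | from [538.8  56.8  85.1] [180.   -0.2   5.6] t 11.7 w 61.3 F [-1.4 -0.   5.4]
```

```bash
python3 -m inch '[0,0,-1,0,0,0,0.5, 0,0,-3,0,0,0,0.5, 0,0,-5,0,0,0,0.5, 0,0,-7,0,0,0,0.5, 0,0,-7,0,0,0,0.5]' 60; python3 - <<'E'
from h import *
go(660,-214,70,5.6)
t=eyes.read_camera("side"); cv2.imwrite("pics/s7.png",cv2.resize(t[150:290,220:400],(720,560)))
E
```

```text
time: 12.32
ee_pos: [539.0, 56.6, 155.1]
tcp_rot: [3.141, -0.004, 0.098]
force: [0.7, 0.6, -3.6]
gripper_width: 61.2
grasp_force: 65.6
shift [ 9.35 28.11  8.57] turn [ 0.04 -0.24  0.03] | from [539.   56.6 155.1] [180.   -0.2   5.6] t 12.32 w 61.2 F [ 0.7  0.6 -3.6]
```

View pics/s7.png

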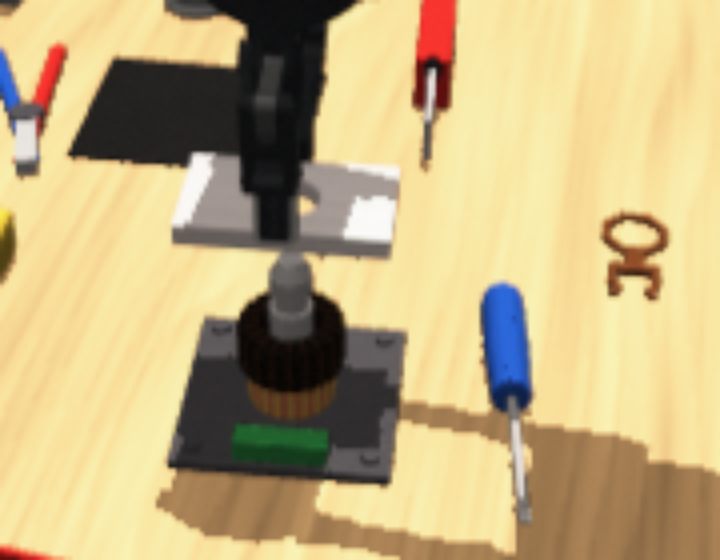

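The crop shows the plate level in the fingers, with its hole at (305,200). The burnt coil sits on the copper one and the post is clear. I carry the plate to the mat.

```bash
python3 -m inch '[2,5.5,0,0,0,0,0.5, 4,11,0,0,0,0,0.5, 6,17,0,0,0,0,0.5, 8,23,2,0,0,0,0.5, 9.3,28,6,0,0,0,0.5]' 60; python3 -c "
from h import *
go(660,-214,29.5,5.6)"
```

```text
time: 13.0
ee_pos: [657.5, -210.2, 97.3]
tcp_rot: [3.14, -0.003, 0.098]
force: [0.4, -0.1, -3.1]
gripper_width: 60.8
grasp_force: 65.8
shift [0.19 0.39 6.78] turn [ 0.1  -0.17 -0.01] | from [ 657.5 -210.2   97.3] [179.9  -0.2   5.6] t 13.0 w 60.8 F [ 0.4 -0.1 -3.1]
```

```bash
python3 -m inch '[0,0,2.5,0,0,0,0.5, 0,0,4.5,0,0,0,0.5, 0,0,6,0,0,0,0.5, 0,0,6.5,0,0,0,0.5, 0,0,6.7,0,0,0,0.5]' 60; python3 -c "
from h import *
go(660,-214,28,5.6)"
```

```text
time: 13.62
ee_pos: [656.0, -207.3, 30.6]
tcp_rot: [3.141, -0.0, 0.099]
force: [-0.1, 0.8, -2.0]
gripper_width: 61.1
grasp_force: 66.1
shift [0.33 0.7  0.26] turn [ 0.02 -0.02  0.05] | from [ 656.  -207.3   30.6] [180.   -0.    5.6] t 13.62 w 61.1 F [-0.1  0.8 -2. ]
```

```bash
python3 -m inch '[0,0,0.25,0,0,0,0.5, 0,0,0.25,0,0,0,0.3, 0,0,0.25,0,0,0,0, 0,0,0.25,0,0,0,0, 0,0,-1,0,0,0,0]' 60; python3 -m inch '[0,0,-4,0,0,0,0, 0,0,-9,0,0,0,0, 0,-4,-12,0,0,0,0, -1,-9,-13,0,0,0,0, -2,-14,-13,0,0,0,0]';  python3 -c "
from h import *
go(538,56,130,5.6)"
```

```text
time: 14.25
ee_pos: [655.2, -207.3, 40.4]
tcp_rot: [-3.141, 0.001, 0.098]
force: [0.7, 0.5, 0.3]
gripper_width: 86.0
grasp_force: 0.0
time: 14.88
ee_pos: [622.9, -69.2, 173.3]
tcp_rot: [3.14, -0.005, 0.097]
force: [-0.1, 0.4, 0.6]
gripper_width: 85.0
grasp_force: 0.0
shift [ -7.25 -13.29   4.28] turn [ 0.07 -0.27 -0.02] | from [622.9 -69.2 173.3] [179.9  -0.3   5.6] t 14.88 w 85.0 F [-0.1  0.4  0.6]
```

```bash
python3 -m inch '[-2,-3,0,0,0,0,0, -4,-7,0,0,0,0,0, -6,-11,0,0,0,0,0, -7.2,-13.3,1.5,0,0,0,0, -7.2,-13.3,4,0,0,0,0]'; python3 - <<'E'
from h import *
go(538,56,57,5.6)
t=eyes.read_camera("top"); cv2.imwrite("pics/t8.png",t)
print("plate",rect(t,"top",(0,0,150),(180,60,255),(345,120,420,205),15))
s=eyes.read_camera("side"); cv2.imwrite("pics/s8.png",s)
E
```

```text
time: 15.5
ee_pos: [537.2, 56.9, 132.4]
tcp_rot: [3.142, -0.004, 0.101]
force: [0.1, 0.3, -0.2]
gripper_width: 85.5
grasp_force: 0.0
shift [0.04 0.1  7.54] turn [ 0.   -0.22  0.17] | from [537.2  56.9 132.4] [180.   -0.2   5.8] t 15.5 w 85.5 F [ 0.1  0.3 -0.2]
plate ([array([ 654.9, -208.7]), array([109.2,  63.8]), np.float64(5.4)], [[598.0, -182.0], [604.0, -246.0], [712.0, -235.0], [706.0, -172.0]])
```

```bash
python3 -m inch '[0,0.1,3,0,0,0,0, 0,0.1,6,0,0,0,0, 0,0.1,7.5,0,0,0,0, 0,0.1,7.5,0,0,0,0.2, 0,0.1,7.5,0,0,0,0.6]' 50; python3 -m inch '[0,0,0,0,0,0,0.6, 0,0,0,0,0,0,0.6, 0,0,0,0,0,0,0.6, 0,0,0,0,0,0,0.6, 0,0,0,0,0,0,0.6]' 60; python3 -m inch '[0,0,-1,0,0,0,0.6, 0,0,-3,0,0,0,0.6, 0,0,-5.5,0,0,0,0.6, 0,0,-8.5,0,0,0,0.6, 0,0,-8.5,0,0,0,0.6]'; python3 -c "
from h import *
go(620,290,100,-4.5)"
```

```text
time: 16.23
ee_pos: [538.6, 54.4, 57.2]
tcp_rot: [-3.141, -0.002, 0.098]
force: [1.0, -0.4, -2.0]
gripper_width: 57.0
grasp_force: 53.5
time: 16.85
ee_pos: [538.6, 54.4, 57.2]
tcp_rot: [3.142, -0.003, 0.098]
force: [-1.7, 1.3, 5.8]
gripper_width: 56.9
grasp_force: 63.3
time: 17.48
ee_pos: [539.4, 54.0, 142.8]
tcp_rot: [3.14, -0.006, 0.098]
force: [0.7, 0.7, -3.3]
gripper_width: 56.6
grasp_force: 64.6
shift [ 10.32 -22.7    4.31] turn [ 0.04 -0.34 10.14] | from [539.4  54.  142.8] [179.9  -0.3   5.6] t 17.48 w 56.6 F [ 0.7  0.7 -3.3]
```

```bash
python3 -m inch '[2,-5,0,0,0,2,0.6, 4,-10,0,0,0,4,0.6, 7,-15.5,0,0,0,7,0.6, 9,-20,1,0,0,10,0.6, 10.3,-22.7,4,0,0,10,0.6]'; python3 -c "
from h import *
go(621,290,32,-4.5)
eyes_s=eyes.read_camera('side'); cv2.imwrite('pics/s9.png',cv2.resize(eyes_s[170:400,150:400],(700,600)))"
```

```text
time: 18.1
ee_pos: [619.1, 293.0, 99.8]
tcp_rot: [-3.14, -0.003, -0.075]
force: [0.2, -0.7, -3.4]
gripper_width: 56.6
grasp_force: 64.8
shift [0.2  0.29 6.78] turn [-0.07 -0.15  0.22] | from [619.1 293.   99.8] [-1.799e+02 -1.000e-01 -4.300e+00] t 18.1 w 56.6 F [ 0.2 -0.7 -3.4]
```

View pics/s9.png

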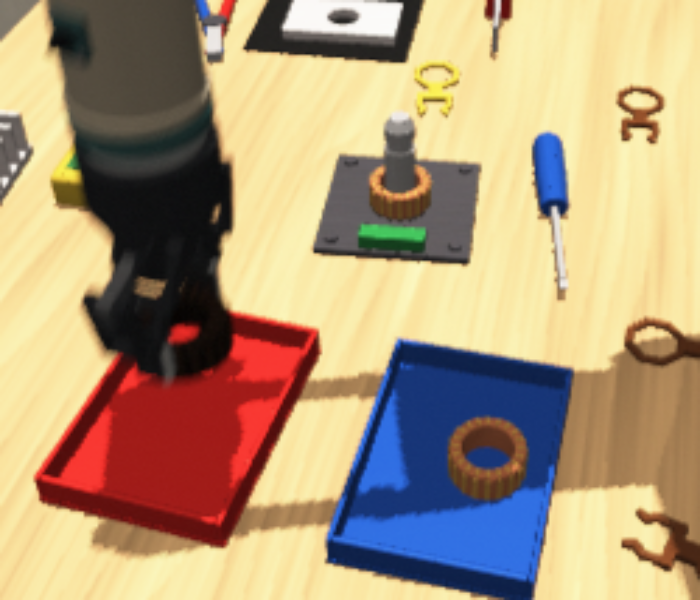

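The picture shows the burnt coil held over the red tray at (195,340). The copper coil is still on the post, the plate is on the mat and the clip is on the bench. I lower the coil.

```bash
python3 -m inch '[0.2,0.3,2.5,0,0,0,0.6, 0.2,0.3,4.5,0,0,0,0.6, 0.2,0.3,6,0,0,0,0.6, 0.2,0.3,6.7,0,0,0,0.6, 0.2,0.3,6.9,0,0,0,0.6]'; python3 -m inch '[0,0,0,0,0,0,0.6, 0,0,0.2,0,0,0,0.6, 0,0,0.2,0,0,0,0.3, 0,0,0.2,0,0,0,0.1, 0,0,0.2,0,0,0,0.1]';  python3 -m inch '[0,0,-1,0,0,0,0.1, 0,0,-4,0,0,0,0, 0,0,-9,0,0,0,0, 0,3,-12,0,0,-4,0, 0,8,-13,0,0,-10,0]'; python3 - <<'E'
from h import *
go(655.7,-207.5,130,5.6)
cv2.imwrite("pics/t10.png",eyes.read_camera("top")); cv2.imwrite("pics/s10.png",eyes.read_camera("side"))
E
```

```text
time: 18.77
ee_pos: [619.5, 286.8, 31.0]
tcp_rot: [3.141, 0.0, -0.076]
force: [-0.2, -0.4, -3.8]
gripper_width: 56.3
grasp_force: 65.5
time: 19.4
ee_pos: [620.0, 287.1, 30.1]
tcp_rot: [-3.141, -0.001, -0.076]
force: [0.6, 0.0, 0.1]
gripper_width: 77.0
grasp_force: 0.0
time: 20.02
ee_pos: [615.1, 208.1, 163.2]
tcp_rot: [-3.141, -0.007, 0.104]
force: [1.3, 0.3, -0.6]
gripper_width: 85.6
grasp_force: 0.0
shift [-0.31 41.76  3.28] turn [-0.06 -0.39  0.37] | from [615.1 208.1 163.2] [-179.9   -0.4    6. ] t 20.02 w 85.6 F [ 1.3  0.3 -0.6]
```

```bash
python3 -m inch '[0,6,0,0,0,0,0, 0,12,0,0,0,0,0, 0,18,0,0,0,0,0, 0,24,0,0,0,0,0, 0,30,0,0,0,0,0]'; python3 -m inch '[0,5,0,0,0,0,0, -0.2,10,0,0,0,0.3,0, -0.3,11.8,1,0,0,0.3,0, -0.3,11.8,3.3,0,0,0.3,0, -0.3,11.8,3.3,0,0,0.3,0]'; python3 - <<'E'
from h import *
go(655.7,-207.5,30,5.6)
t=eyes.read_camera("top"); cv2.imwrite("pics/t11.png",t)
for z in (18,32):
  print("coil",rect(t,"top",(0,0,0),(180,255,70),(150,150,210,195),z)[0])
print(proj("top",[620,287,18]))
E
```

```text
time: 20.75
ee_pos: [643.3, -92.6, 160.0]
tcp_rot: [-3.141, -0.001, 0.098]
force: [-0.0, 0.1, -0.0]
gripper_width: 85.6
grasp_force: 0.0
time: 21.38
ee_pos: [650.0, -207.5, 124.2]
tcp_rot: [-3.138, 0.005, 0.093]
force: [-0.0, -0.4, -0.0]
gripper_width: 85.3
grasp_force: 0.0
shift [0.61 0.09 9.41] turn [-0.2   0.26 -0.28] | from [ 650.  -207.5  124.2] [-179.8    0.3    5.3] t 21.38 w 85.3 F [-0.  -0.4 -0. ]
coil [array([629.1, 288.1]), array([42.4, 57.3]), np.float64(7.3)]
coil [array([625. , 283.6]), array([41.8, 56.5]), np.float64(7.3)]
[179.5 171.5]
```

```bash
python3 -m inch '[0.5,0,3,0,0,-0.3,0, 0.5,0,6,0,0,-0.3,0, 0.6,0,8.5,0,0,-0.3,0, 0.6,0,9.4,0,0,-0.3,0, 0.6,0,9.4,0,0,-0.3,0.5]' 60;  python3 -m inch '[0,0,0,0,0,0,0.5, 0,0,0,0,0,0,0.5, 0,0,0,0,0,0,0.5, 0,0,0,0,0,0,0.5, 0,0,0,0,0,0,0.5]' 60; python3 - <<'E'
from h import *
go(655.7,-207.5,30,5.6)
for f in ("t10","t11"):
    t=cv2.imread(f"pics/{f}.png")
    print(f,"base",rect(t,"top",(0,0,0),(180,120,100),(240,170,310,245),8)[0],"coil",rect(t,"top",(5,100,60),(18,255,255),(255,185,290,225),32)[0],"green",rect(t,"top",(45,100,40),(75,255,255),(240,185,262,225),22)[0])
    g=cv2.cvtColor(t,cv2.COLOR_BGR2HSV)[188:222,252:292]
    m=cv2.inRange(g,(0,0,110),(180,60,255)); v,u=np.nonzero(m)
    if len(u): print("bright post",len(u),u.min()+252,u.max()+252,v.min()+188,v.max()+188)
print([ (z,proj("top",[537,55.5,z]).tolist()) for z in (8,32,102)])
E
```

```text
time: 22.05
ee_pos: [657.8, -207.9, 32.9]
tcp_rot: [3.141, -0.0, 0.099]
force: [-0.4, -0.3, 0.1]
gripper_width: 69.7
grasp_force: 0.0
time: 22.68
ee_pos: [658.9, -208.3, 35.2]
tcp_rot: [3.141, -0.004, 0.098]
force: [-0.5, 1.3, 6.0]
gripper_width: 42.9
grasp_force: 2.8
shift [-0.31 -0.11  0.52] turn [ 0.05 -0.22  0.01] | from [ 658.9 -208.3   35.2] [179.9  -0.2   5.6] t 22.68 w 42.9 F [-0.5  1.3  6. ]
t10 base [array([536.6,  56.4]), array([117.1, 116. ]), np.float64(5.5)] coil [array([534.5,  52.1]), array([44.1, 48.4]), np.float64(28.7)] green [array([531.1, 105.3]), array([50.7, 14.3]), np.float64(7.1)]
bright post 50 265 273 195 203
t11 base [array([522.8,  52.4]), array([167.1, 138.6]), np.float64(18.5)] coil [array([537.5,  41.1]), array([24.8, 44.2]), np.float64(85.2)] green [array([550.8, 107. ]), array([10. , 12.5]), np.float64(1.2)]
bright post 201 252 276 196 221
[(8, [271.9, 207.1]), (32, [271.0, 205.2]), (102, [268.4, 199.0])]
```

The fingers closed above the plate (opening 42.9 mm, no grip force). I open, go lower and retry.

```bash
python3 -m inch '[0,0,-1.5,0,0,0,0, -0.2,0,-1.5,0,0,0,0, -0.2,0,-1.5,0,0,0,0, -0.2,0,-1.5,0,0,0,0, -0.2,0,-1.5,0,0,0,0]' 60; python3 - <<'E'
from h import *
go(656,-207.5,28,5.6)
t=eyes.read_camera("side"); cv2.imwrite("pics/s12.png",t)
for im,n in ((t,"side"),(eyes.read_camera("top"),"top")):
    roi=(225,150,310,200) if n=="side" else (345,120,420,205)
    print(n,rect(im,n,(0,0,120),(180,60,255),roi,15))
E
```

```text
time: 23.3
ee_pos: [655.2, -208.6, 47.1]
tcp_rot: [-3.141, 0.001, 0.098]
force: [0.0, -0.1, -0.4]
gripper_width: 85.5
grasp_force: 0.0
shift [ 0.09 -0.1   1.91] turn [-0.02  0.04  0.02] | from [ 655.2 -208.6   47.1] [-180.     0.     5.6] t 23.3 w 85.5 F [ 0.  -0.1 -0.4]
side ([array([ 653.6, -210. ]), array([112.2,  71.3]), np.float64(5.9)], [[594.0, -180.0], [601.0, -251.0], [713.0, -240.0], [706.0, -169.0]])
top ([array([ 660.1, -236.8]), array([196.2, 185. ]), np.float64(70.3)], [[540.0, -298.0], [714.0, -360.0], [780.0, -176.0], [606.0, -113.0]])
```

```bash
python3 -m inch '[0,-0.1,1,0,0,0,0, 0,-0.1,1.95,0,0,0,0, 0,-0.1,1.95,0,0,0,0, 0,-0.1,1.95,0,0,0,0, 0,-0.1,1.95,0,0,0,0.3]' 60;  python3 -m inch '[0,0,0,0,0,0,0.5, 0,0,0,0,0,0,0.5, 0,0,0,0,0,0,0.5, 0,0,0,0,0,0,0.5, 0,0,0,0,0,0,0.5]' 60; python3 -c "
from h import *
go(538.5,56.6,155,5.6)"
```

```text
time: 24.02
ee_pos: [655.7, -207.8, 28.3]
tcp_rot: [3.141, -0.001, 0.098]
force: [0.6, 0.5, -0.6]
gripper_width: 69.5
grasp_force: 0.0
time: 24.65
ee_pos: [655.8, -207.8, 29.3]
tcp_rot: [3.141, -0.001, 0.098]
force: [-1.0, 0.9, 5.9]
gripper_width: 60.6
grasp_force: 63.6
shift [ -9.07 -27.45 -12.6 ] turn [ 0.04 -0.08  0.03] | from [ 655.8 -207.8   29.3] [ 1.8e+02 -1.0e-01  5.6e+00] t 24.65 w 60.6 F [-1.   0.9  5.9]
```

```bash
python3 -m inch '[0,0,-3,0,0,0,0.5, 0,0,-7,0,0,0,0.5, 0,0,-12.6,0,0,0,0.5, -1.5,-5,-12.6,0,0,0,0.5, -3,-10,-12.6,0,0,0,0.5]' 60;  python3 -c "
from h import *
go(537.6,56.6,155,5.6)"
```

```text
time: 25.28
ee_pos: [615.3, -110.5, 154.3]
tcp_rot: [3.142, -0.001, 0.097]
force: [-0.8, 0.9, -3.4]
gripper_width: 60.3
grasp_force: 65.5
shift [ -6.12 -17.38  -0.07] turn [ 0.01 -0.06 -0.07] | from [ 615.3 -110.5  154.3] [ 1.8e+02 -1.0e-01  5.5e+00] t 25.27 w 60.3 F [-0.8  0.9 -3.4]
```

```bash
python3 -m inch '[-2,-5.5,0,0,0,0,0.5, -4,-11,0,0,0,0,0.5, -5.8,-16,0,0,0,0,0.5, -6.1,-17.4,0,0,0,0,0.5, -6.1,-17.4,0,0,0,0,0.5]' 60; python3 -m inch '[0,0,0,0,0,0,0.5, 0,0,0,0,0,0,0.5, 0,0,0,0,0,0,0.5, 0,0,0,0,0,0,0.5, 0,0,0,0,0,0,0.5]'; python3 - <<'E'
from h import *
go(537.6,56.6,58,5.6)
t=eyes.read_camera("top"); s=eyes.read_camera("side"); cv2.imwrite("pics/t13.png",t); cv2.imwrite("pics/s13.png",s)
print("plate",rect(t,"top",(0,0,110),(180,60,255),(240,150,310,235),139),rect(s,"side",(0,0,110),(180,60,255),(250,160,345,222),139))
print([proj("side",[537.6-.9+a,56+b,139]).tolist() for a,b in ((-55,32),(55,32),(-55,-32),(55,-32))])
E
```

```text
time: 25.9
ee_pos: [537.9, 56.6, 153.9]
tcp_rot: [3.141, -0.0, 0.1]
force: [-0.3, -0.5, -3.1]
gripper_width: 60.6
grasp_force: 65.6
time: 26.52
ee_pos: [538.0, 55.9, 154.0]
tcp_rot: [3.142, 0.0, 0.098]
force: [-0.1, 0.1, -3.5]
gripper_width: 60.6
grasp_force: 65.6
shift [-0.04 -0.07  9.6 ] turn [0.   0.   0.01] | from [538.   55.9 154. ] [180.    0.    5.6] t 26.52 w 60.6 F [-0.1  0.1 -3.5]
plate ([array([548.7,  57.6]), array([ 50.5, 139.8]), np.float64(85.7)], [[477.0, 38.0], [616.0, 27.0], [620.0, 78.0], [481.0, 88.0]]) ([array([504.9,  51.9]), array([50. , 73.6]), np.float64(5.7)], [[476.0, 86.0], [484.0, 13.0], [533.0, 18.0], [526.0, 91.0]])
[[314.8, 213.3], [261.0, 206.4], [320.2, 194.9], [269.4, 188.7]]
```

```bash
python3 -m inch '[0,-0.1,2,0,0,0,0.5, 0,-0.1,2.8,0,0,0,0.5, 0,-0.1,3.4,0,0,0,0.5, 0,-0.1,4,0,0,0,0.5, 0,-0.1,4.6,0,0,0,0.5]'
```

```text
time: 27.25
ee_pos: [538.1, 57.1, 107.9]
tcp_rot: [3.141, -0.001, 0.098]
force: [0.6, 0.5, -3.1]
gripper_width: 60.6
grasp_force: 65.6
```

```bash
python3 -m inch '[0,0,0.8,0,0,0,0.5, 0,0,1.6,0,0,0,0.5, 0,0,2.4,0,0,0,0.5, 0,0,3.2,0,0,0,0.5, 0,0,3.8,0,0,0,0.5]'
```

```text
time: 27.88
ee_pos: [537.7, 57.1, 69.3]
tcp_rot: [3.142, 0.0, 0.098]
force: [-0.1, 0.3, -1.2]
gripper_width: 60.5
grasp_force: 65.6
```

```bash
python3 -m inch '[0,0,0.4,0,0,0,0.5, 0,0,0.7,0,0,0,0.5, 0,0,0.9,0,0,0,0.5, 0,0,1.0,0,0,0,0.5, 0,0,1.05,0,0,0,0.5]'
```

```text
time: 28.5
ee_pos: [538.0, 57.1, 59.6]
tcp_rot: [3.141, -0.0, 0.098]
force: [0.8, 0.8, -2.5]
gripper_width: 60.8
grasp_force: 65.6
```

```bash
python3 -m inch '[0,0,0.1,0,0,0,0.5, 0,0,0.15,0,0,0,0.3, 0,0,0.15,0,0,0,0.1, 0,0,0.15,0,0,0,0, 0,0,0.15,0,0,0,0]'; python3 -m inch '[0,0,-3,0,0,0,0, 0,0,-7,0,0,0,0, 0,0,-12,0,0,0,0, 0,5,-14,0,0,0,0, -4,10,-14,0,0,0,0]'; python3 -m inch '[-4,4,0,0,0,0,0, -8,8,0,0,0,0,0, -12,12,0,0,0,0,0, -16,16,0,0,0,0,0, -16,16,0,0,0,0,0]'; python3 - <<'E'
from h import *
go(350,-250,150,5.6)
t=eyes.read_camera("top"); s=eyes.read_camera("side"); cv2.imwrite("pics/t14.png",t); cv2.imwrite("pics/s14.png",s)
print("plate",rect(t,"top",(0,0,150),(180,60,255),(245,170,295,240),44),rect(s,"side",(0,0,150),(180,60,255),(250,190,345,262),44))
print("coil",rect(t,"top",(0,0,0),(180,255,70),(150,150,210,195),32)[0])
up=lambda a: cv2.resize(a,(400,300),interpolation=cv2.INTER_CUBIC)
cv2.imwrite("pics/end.png",np.vstack([np.hstack([up(t[160:250,230:350]),up(t[130:220,125:245])]),np.hstack([up(s[185:275,235:355]),cv2.resize(s,(400,300))])]))
E
```

```text
time: 29.12
ee_pos: [538.0, 57.1, 58.1]
tcp_rot: [3.141, -0.0, 0.098]
force: [-0.0, 0.3, -0.4]
gripper_width: 85.1
grasp_force: 0.0
time: 29.75
ee_pos: [512.3, -46.7, 200.5]
tcp_rot: [3.138, -0.008, 0.101]
force: [-0.6, -0.7, -0.8]
gripper_width: 85.2
grasp_force: 0.0
time: 30.38
ee_pos: [363.0, -222.6, 198.2]
tcp_rot: [3.14, 0.0, 0.092]
force: [-0.5, 0.5, 0.1]
gripper_width: 85.1
grasp_force: 0.0
shift [-1.55  2.61  4.83] turn [ 0.07  0.03 -0.34] | from [ 363.  -222.6  198.2] [179.9   0.    5.3] t 30.38 w 85.1 F [-0.5  0.5  0.1]
plate ([array([537.8,  56.4]), array([110.8,  64.4]), np.float64(5.4)], [[480.0, 83.0], [486.0, 19.0], [596.0, 30.0], [590.0, 94.0]]) ([array([535.6,  53.3]), array([111.4,  69.1]), np.float64(5.5)], [[477.0, 82.0], [483.0, 14.0], [594.0, 24.0], [588.0, 93.0]])
coil [array([615.7, 282.9]), array([61.7, 53.3]), np.float64(48.6)]
```

View pics/end.png

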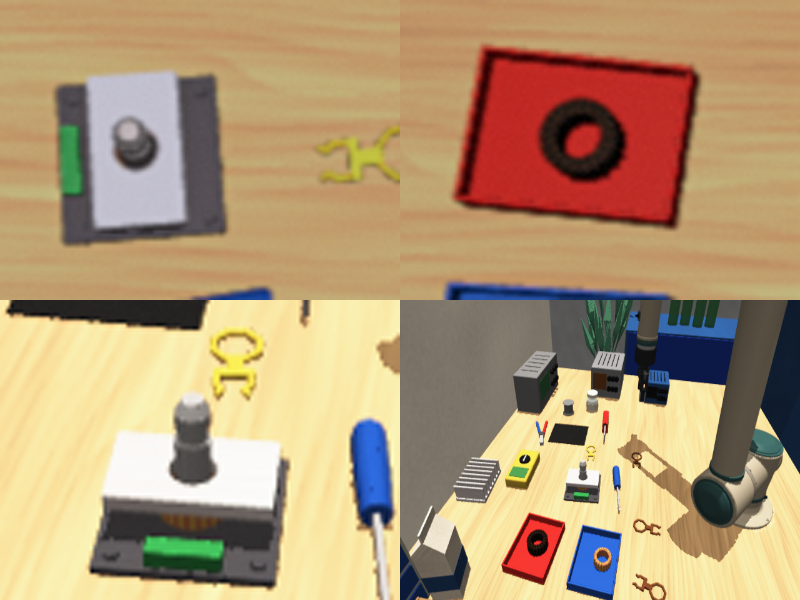

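The crops show the plate lying flat on the copper coil, centred at (537.8, 56.4) mm. The burnt coil is flat in the middle of the red tray, and the clip and pick lie on the bench. The bystanders are in place and the robot is clear, so I hand in.

```bash
python3 -c "
from plant import ctrl
print(ctrl.sign_off())"
```

```text
the job is handed in; nothing more can be done
None
```

I handed the job in at about 30 s: clip pulled off with the pick, burnt coil flat in the red tray, plate back flat on the copper coil, and clip and pick on the bench; the sign-off gave no verdict.

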